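# Seal the vacuum box and set its pump selector by clicks

## Robot

A 6-joint arm with a two-finger parallel gripper is mounted at the origin on a cart in front of the work surface, level with it; the furniture and walls round the work are solid. World frame = base frame: x ahead of the robot, y to its left, z up, the work surface at z = 0. Lengths are in m, angles in rad, forces in N, time in s.
With the tool pointing down it reaches from about 0.375 to 0.9 m from the base axis. Payload 3.1 kg.
Tool frame: the origin (TCP) lies on the centre line of the jaws, within the pads' length; the fingertips stand 25 mm ahead of it and the grasp point (between the pads) lies 6 mm ahead of it (manip.tips_ahead is the distance from the TCP to the fingertips, in m); z points along the fingers, y is the direction in which the jaws open and shut (so a half turn about z gives the same grasp; the last joint's range is limited). The gripper opens to 85 mm and grips with 20 to 120 N. Pads are 22 mm wide; open, the fingers measure 114 mm over their backs; the gripper's body (76 mm by 85 mm) begins 54 mm behind the grasp point. The pads swing forward as they close: fully open they stand 13 mm farther back than shut.
Start: joints at [-1.306, 0.527, 1.433, -0, 1.181, -0.178], TCP at [0.268, -0.565, 0.256] pointing down, gripper open.
Joint ranges: [-3.08, 3.08], [-0.75, 2.2], [0.22, 2.44], [-1.43, 4.57], [0, 2.65], [-2.85, 2.85]. Speed limits (rad/s): [2.79, 2.79, 3.14, 3.14, 3.14, 3.14].

## Interface

Orientations are given as a unit quaternion [x, y, z, w].
In Python, from station import manip gives the robot as it stands.
- The arm moves only by the tool play_rows, never from a script. Its argument "steps" is a list that holds one entry, the list of rows, each a list of 6 numbers: the shift along the tool's x, y, z in m, then the turn, a rotation vector about the tool's x, y, z in degrees. In form: [[[x, y, z, rx, ry, rz], ...]]. A call has 1 to 10 rows; each row shifts and turns the commanded pose from where the row before left it, along the tool's axes as they then stand; what a row does not reach is not made up. A row lasts 1/8 s, in which the tool goes at most 62.5 mm and 10.7 degrees, less where a joint would pass 70% of its speed; a pose out of reach is approached as far as the arm can. A call is refused whole if a number of a shift passes 0.0625 or a number of a turn 10.7, either way. A call with a gripper value outside its range is refused whole. "fingers" is the opening, from 0 (shut) to 1 (fully open), set as the call begins (left out, the last holds). The fingers move at their own pace and stop on an object; "squeeze" is the grip in N (left out, the last holds). Time passes only in rows, so rows that do not move let the fingers close. It gives the time, the measured TCP pose, the force and the opening at its end, in the units of the state.
- manip.sense(): the state, without advancing time (a new reading comes with each control period).
- manip.snapshot(name): name is "side" or "top" or "wrist"; returns a dict with "img" (480x640x3 uint8, red, green, blue), "K" (3x3 intrinsics, pixels), "world_from_camera" (4x4, takes a point from camera to world coordinates). Camera axes: x right, y down, z forward; pixel columns grow to the right and rows downward; lengths in m; the calibration is good to about 2 mm. A picture is of the moment at which its call begins. There is no depth.
- manip.sign_off(): hands the job in, once; it reports no verdict.
Trained networks look in a picture, given as the dict that the camera call returned (one of the last four; its "shot" number tells which), for a name from the list of things; names that differ only in an ending like _2 or _b are one class to them, and where a whole thing is asked for, a point or a joint stands for the part that bears it (a point fixed in the world has none). Each returns a list of dicts, best first, with "score" (0 to 1); they miss things now and then, are a little off and sometimes report something else, mostly with a low value. They report only what shows in the picture. A call takes as long as a camera call.
- manip.regions_of(label, picture): "pixels" (480x640 bool, what is visible of it) and "rect" ([left, top, right, bottom] in pixels, round what is visible of it).
- manip.pinpoint(label, picture): "point" ([column, row] in pixels: a listed point, or the origin of a listed thing).
The state is a dict: "t": time; "q": joint angles; "qd": joint speeds; "tau": joint torques, N m; "tcp_pos": TCP position; "tool_rot": TCP orientation; "force": force on the tool from outside, world axes, zero at the start; "ft_torque": the same for the moment, N m; "finger_gap": opening from 0.0 (shut) to 1.0 (fully open).
Only numpy, scipy, OpenCV 4.12 (cv2) and the standard library are available. Lean on these libraries where they do the work, as an engineer would, in place of code of your own. Each camera call takes 0.05 s, during which the arm holds its last target.

## Task

Press the blue lid of the vacuum box down around its edge, corner by corner, until the red seal is fully home all the way round. Then, on the sloping control unit, turn the selector anticlockwise all the way back to its end stop and from there set it exactly four clicks clockwise. Let go of it and leave the other things on the worktop where they are.

Things in the scene. Friction and masses are not known exactly. Their poses are not given: they have to be found in the camera images.
- vacuum_box: Aluminium vacuum box, fixed to the worktop: 104 mm (its x) x 124 mm (its y), rim 70 mm above the worktop; origin at the centre of its underside, on the worktop, z up, -x side toward the robot. Its blue lid is 112 x 132 mm, 12 mm thick, with a red gasket under it. The lid stays in the mouth and cannot come off; it only sinks straight down and rocks a little.
- lid_nozzle (a point): Foot of the brass nozzle (19 mm high) in the lid's middle, on the lid's top. At the start the corners stand 3 to 10 mm proud, each differently. The gasket under a corner sinks under about 9 N (36 N or more for a press in the middle), stays where it is left, and meets a hard stop when home. While one corner is pressed the opposite one may rock up; the lid lies on the gasket by its weight.
- selector (a joint): Angle of the selector, rad: 0 at click 0, its end stop (fully anticlockwise, looking at the panel), growing clockwise, 0.5236 (30 degrees) a click, clicks 0 to 8. A sprung detent of 0.2 to 0.3 N m draws it into the nearest click when let go; hard stops lie 0.05 beyond clicks 0 and 8. It starts anywhere from click 1.6 to 7.4, at times between two clicks until first touched.
- selector_grip (a point): Point on the selector's axis, 10 mm below its top; z points out of the panel along the axis, the frame turns with the selector. The selector is black: a round skirt 54 mm across and 8 mm high, and on it an upright wing 46 mm long, 14 mm wide, 34 mm high (top 42 mm over the panel). The wing lies along the line from the axis to selector_tip.
- selector_tip (a point): Point on the top of the wing at its pointer end (white line), 23 mm from the axis and 42 mm above the panel. At selector angle 0 it lies 120 degrees anticlockwise of the up-slope direction; at click 4 it points straight up the slope.
- control_unit: Control unit fixed to the worktop, 140 x 130 mm, 120 mm high: white enclosure with a grey panel (nine tick marks, two lamps) sloping at 35 degrees, facing up and toward the robot (its -x); outward normal (-0.574, 0, 0.819) in its frame; the selector's axis meets the panel at x = -17 mm, y = 0, z = 88 mm. Origin at the centre of its underside, on the worktop, z up.
- lid_fl (a point): Top of the white round press pad (20 mm across) at the front left (toward the robot, +y) corner of the lid, 40 mm in x and 50 mm in y from the lid's middle (which lies over the box's origin); it is 84 mm above the vacuum box's origin when that corner is home.
- lid_fr (a point): Top of the white round press pad (20 mm across) at the front right (toward the robot, -y) corner of the lid, 40 mm in x and 50 mm in y from the lid's middle (which lies over the box's origin); it is 84 mm above the vacuum box's origin when that corner is home.
- lid_bl (a point): Top of the white round press pad (20 mm across) at the back left corner of the lid, 40 mm in x and 50 mm in y from the lid's middle (which lies over the box's origin); it is 84 mm above the vacuum box's origin when that corner is home.
- lid_br (a point): Top of the white round press pad (20 mm across) at the back right corner of the lid, 40 mm in x and 50 mm in y from the lid's middle (which lies over the box's origin); it is 84 mm above the vacuum box's origin when that corner is home.
- tape_roll: Bystander: roll of yellow adhesive tape, loose, to be left alone; origin at the centre of its underside.
- grease_tin: Bystander: white grease tin with a blue lid, loose, to be left alone; origin at the centre of its underside.
- pliers: Bystander: pair of red-handled pliers, loose, to be left alone; origin at the centre of its underside.

How it is judged:
By the outcome, as a careful person would: the job done as asked, in the order asked, and still so for the second after the job is handed in, with the robot touching nothing.
It also fails if it takes over 72 s, if anything falls off the work surface, if the arm or the gripper's body presses on something with over 40 N, if the wrist force passes 120 N, or if a joint passes its speed limit or range.

## Working session

There is one attempt and no reset: what is moved stays moved. The work goes in short steps, Python scripts to look and compute and a tool call to move; the robot and the scene stay as the last step left them, time stands still between calls to the robot, and variables do not carry over. Pictures are saved under pics/ and viewed, and the job is handed in when it is done.

Besides the shell and the picture viewer there is one more tool, called after "Emit:" as name(argument=value, ...), one argument or row to a line, values as JSON. play_rows: Moves the arm, as the interface text tells. Its arguments: {"type":"object","properties":{"steps":{"type":"array"},"fingers":{"type":"number"},"squeeze":{"type":"number"}},"required":["steps"]}

```bash
ls; mkdir -p pics; python3 - <<'E'
from station import manip
import cv2
print(manip.sense(), manip.tips_ahead)
for n in ["side","top","wrist"]:
    s=manip.snapshot(n); cv2.imwrite(f"pics/a_{n}.png",s["img"][:,:,::-1]); print(n,s["K"].tolist(),s["world_from_camera"].round(4).tolist())
    for l in ["lid_fl","lid_fr","lid_bl","lid_br","lid_nozzle","selector_grip","selector_tip","control_unit","vacuum_box"]:
        print(l,[(r["point"],r["score"]) for r in manip.pinpoint(l,s)[:2]])
E
```

```text
pics
{'t': 0.0, 'q': array([-1.30647905e+00,  5.28475966e-01,  1.43391651e+00,  1.93216353e-05,
        1.18140287e+00, -1.78499470e-01]), 'qd': array([-0.00022579,  0.00052207, -0.00296254,  0.00093886,  0.00045951,
        0.0016965 ]), 'tau': array([ 2.66391267e-03, -4.42343581e+01, -1.78022987e+01, -7.07526078e-05,
        8.34693405e-03,  9.86075094e-06]), 'tcp_pos': array([ 0.26765738, -0.56404554,  0.25532303]), 'tool_rot': array([ 9.75589349e-01,  2.19600113e-01, -3.83177779e-05, -1.10071703e-03]), 'force': array([-0.87829033, -0.54401748, -0.11096005]), 'ft_torque': array([ 0.0143632 , -0.01686695, -0.07309501]), 'finger_gap': 1.0011235392267137} 0.025
side [[470.51784735355164, 0.0, 315.1419258076465], [0.0, 470.51784735355164, 236.29913950164678], [0.0, 0.0, 1.0]] [[0.308, 0.8346, -0.4567, 0.9598], [0.9513, -0.2756, 0.1379, -0.2024], [-0.0107, -0.477, -0.8789, 1.0953], [0.0, 0.0, 0.0, 1.0]]
lid_fl [([450.8, 212.2], 0.7), ([185.2, 280.0], 0.49)]
lid_fr [([411.1, 211.2], 0.71)]
lid_bl [([456.7, 240.0], 0.92)]
lid_br [([414.6, 242.2], 0.6)]
lid_nozzle [([434.5, 224.8], 0.9)]

[... 446 characters left out ...]
3)]
lid_fr []
lid_bl [([175.9, 225.3], 0.21)]
lid_br [([220.2, 207.5], 0.55), ([434.0, 227.1], 0.38)]
lid_nozzle [([199.1, 213.8], 0.65), ([182.2, 197.1], 0.5)]
selector_grip [([427.0, 230.1], 0.77), ([176.1, 226.8], 0.61)]
selector_tip [([434.3, 228.5], 0.86)]
control_unit [([417.8, 221.0], 0.7)]
vacuum_box [([204.9, 223.4], 0.87)]
wrist [[378.45138228621755, 0.0, 320.49413210232217], [0.0, 378.45138228621755, 245.83899827804524], [0.0, 0.0, 1.0]] [[0.4276, -0.8701, -0.245, 0.3292], [-0.904, -0.4117, -0.1157, -0.5361], [-0.0001, 0.2709, -0.9626, 0.3739], [0.0, 0.0, 0.0, 1.0]]
lid_fl []
lid_fr []
lid_bl []
lid_br []
lid_nozzle []
selector_grip []
selector_tip []
control_unit []
vacuum_box []
```

View pics/a_side.png

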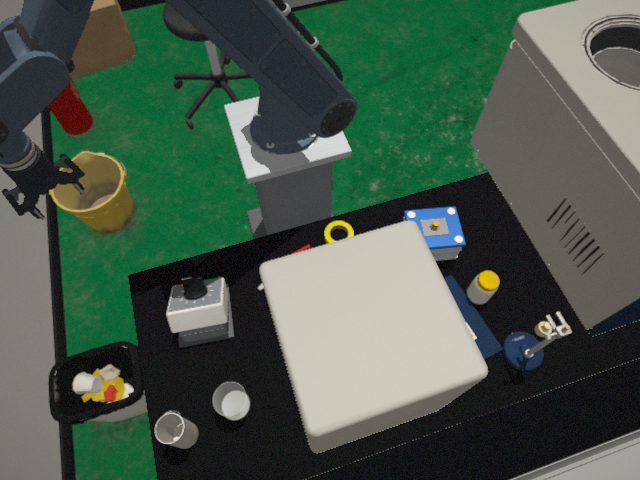

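View pics/a_top.png

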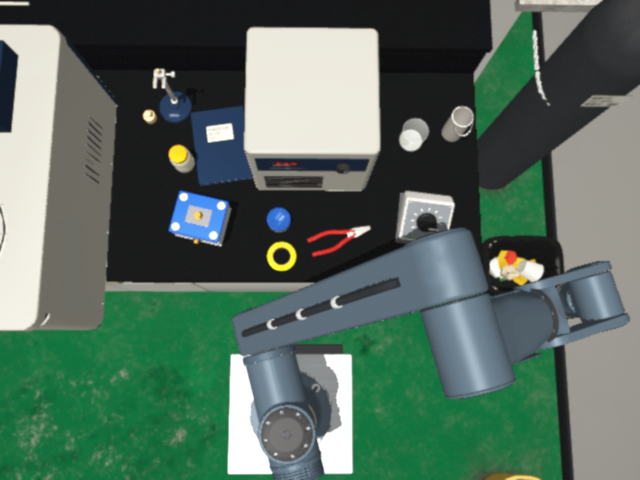

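```bash
cat > h.py <<'E'
import numpy as np
from scipy.optimize import least_squares
from scipy.spatial.transform import Rotation as R
def proj(s,P):
    T=np.linalg.inv(s["world_from_camera"]); P=np.atleast_2d(P); c=P@T[:3,:3].T+T[:3,3]
    u=c@s["K"].T; return u[:,:2]/u[:,2:]
def ray(s,px,z):
    d=s["world_from_camera"][:3,:3]@np.linalg.solve(s["K"],[px[0],px[1],1]); o=s["world_from_camera"][:3,3]
    return o+d*(z-o[2])/d[2]
def tri(ss,pxs):
    f=lambda p:np.concatenate([proj(s,p)[0]-px for s,px in zip(ss,pxs)])
    r=least_squares(f,[0.6,0,0.1]); return r.x, np.abs(r.fun).max()
E
python3 - <<'E'
from station import manip
from h import *
import cv2
S=manip.snapshot("side");T=manip.snapshot("top")
obs={"fl":((175.5,226),(450.8,212.2)),"fr":((215.5,237.5),(408,212.5)),"bl":((183,196.5),(458.5,240)),"br":((224,207.5),(414.6,242.2)),"noz":((199.1,214),(434.5,224.8)),"selgrip":((427,230),(195.8,280.8)),"tip":((434.3,228.5),(184.3,280.4))}
for k,(a,b) in obs.items():
    p,e=tri([T,S],[a,b]); print(k,p.round(4),round(e,2))
L={"bl":(40,50),"br":(40,-50),"fl":(-40,50),"fr":(-40,-50)}
def res(v):
    o=[]
    c,s=np.cos(v[2]),np.sin(v[2])
    for k,(x,y) in L.items():
        P=[v[0]+(c*x-s*y)*1e-3,v[1]+(s*x+c*y)*1e-3,.090]
        o+=list(proj(T,P)[0]-obs[k][0])+list(proj(S,P)[0]-obs[k][1])
    return np.array(o)
r=least_squares(res,[.6,.2,0]);print(r.x,r.fun.round(1))
for px in [(255,190),(368,190)]: print("oven foot",ray(T,px,0))
for px in [(250,152),(380,155),(247,30),(378,30)]: print("oven top?",[ray(T,px,z).round(3).tolist() for z in(.2,.3,.4)])
# triangulate oven corners: front-left top etc
for a,b in [((247,152),(418,223)),((380,152),(262,266)),((378,30),(310,440)),((247,30),(484,372))]: print("oven corner",tri([T,S],[a,b]))
for n,s,(x,y) in [("top",T,(427,230)),("side",S,(196,285)),("top2",T,(200,215)),("side2",S,(432,228))]:
    c=s["img"][y-30:y+30,x-40:x+40,::-1]; cv2.imwrite(f"pics/b_{n}.png",cv2.resize(c,None,fx=8,fy=8,interpolation=cv2.INTER_CUBIC))
a=[cv2.imread(f"pics/b_{n}.png") for n in("top","side","top2","side2")]
cv2.imwrite("pics/b.png",cv2.resize(np.vstack([np.hstack(a[:2]),np.hstack(a[2:])]),(800,600)))
E
```

```text
fl [0.4755 0.301  0.0837] 0.17
fr [0.4452 0.1965 0.0888] 0.0
bl [0.5535 0.2841 0.0844] 0.36
br [0.5256 0.1787 0.0851] 0.45
noz [0.5041 0.2385 0.1015] 0.02
selgrip [ 0.466  -0.3449  0.0984] 1.27
tip [ 0.4665 -0.3639  0.1165] 0.28
[ 0.50046371  0.23879973 -0.25503512] [ 2.6  0.3 -2.  -0.9 -1.3 -1.   0.7 -0.8  1.1  0.1 -0.8 -1.3 -1.6 -1.6
  2.2  0.6]
oven foot [0.59362591 0.10533912 0.        ]
oven foot [ 0.59560848 -0.20769882  0.        ]
oven top? [[0.639, 0.102, 0.2], [0.608, 0.092, 0.3], [0.576, 0.082, 0.4]]
oven top? [[0.634, -0.217, 0.2], [0.603, -0.204, 0.3], [0.571, -0.191, 0.4]]
oven top? [[0.962, 0.116, 0.2], [0.907, 0.105, 0.3], [0.852, 0.095, 0.4]]
oven top? [[0.966, -0.217, 0.2], [0.911, -0.204, 0.3], [0.856, -0.191, 0.4]]
oven corner (array([0.5982138 , 0.10158849, 0.33784892]), np.float64(2.9218084295928577))
oven corner (array([ 0.59633462, -0.19415801,  0.34442427]), np.float64(1.8971989006084868))
oven corner (array([ 0.89066679, -0.19748682,  0.33718854]), np.float64(0.9131952192349786))
oven corner (array([0.88241445, 0.09617199, 0.33993485]), np.float64(2.170208266769606))
```

View pics/b.png

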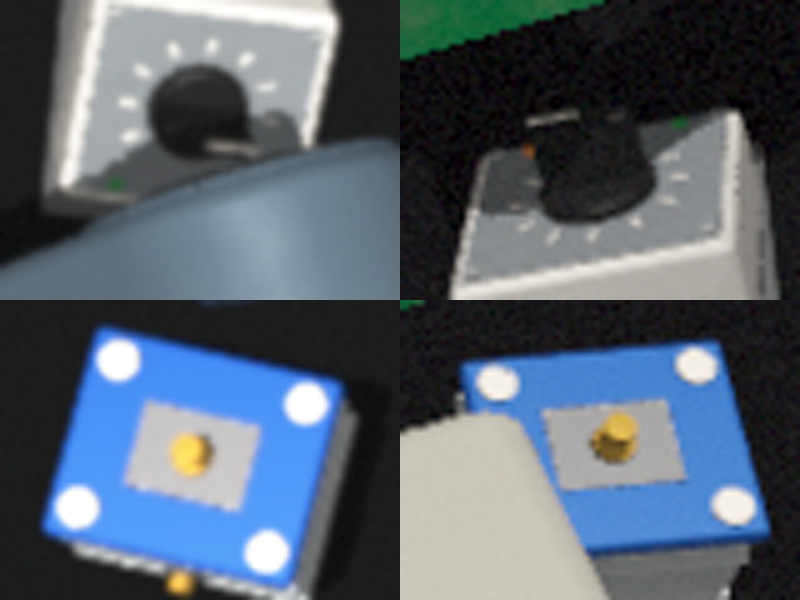

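```bash
cat >> h.py <<'E'
def plan(manip_state, target, Rt=None, step=0.055):
    """shift in the tool axes to the target; prints total"""
    Rc=R.from_quat(manip_state["tool_rot"]); d=Rc.inv().apply(np.array(target)-manip_state["tcp_pos"])
    out=["shift mm",(d*1000).round(1).tolist(),"n",int(np.ceil(np.abs(d).max()/step))]
    if Rt is not None: out+=["rotvec deg",(Rc.inv()*Rt).as_rotvec(degrees=True).round(2).tolist()]
    return out
E
python3 - <<'E'
from station import manip
from h import *
S=manip.snapshot("side");T=manip.snapshot("top")
obs={"fl":((175.4,226.6),(451.4,211)),"fr":((213.4,235.4),(411.4,214.8)),"bl":((183.6,197),(459,239)),"br":((221.2,205.6),None)}
L={"bl":(40,50),"br":(40,-50),"fl":(-40,50),"fr":(-40,-50)}
def res(v):
    o=[]
    c,s=np.cos(v[2]),np.sin(v[2])
    for i,(k,(x,y)) in enumerate(L.items()):
        P=[v[0]+(c*x-s*y)*1e-3,v[1]+(s*x+c*y)*1e-3,v[3+i]]
        o+=list(proj(T,P)[0]-obs[k][0]); 
        if obs[k][1]: o+=list(proj(S,P)[0]-obs[k][1])
    return np.array(o+list((v[3:]-.09)*100))
r=least_squares(res,[.6,.2,0]+[.09]*4);print(r.x.round(4),r.fun.round(1))
st=manip.sense()
print(plan(st,[0.34,-0.30,.256]))
E
```

```text
[ 0.502   0.2431 -0.226   0.0887  0.0876  0.088   0.0852] [-0.1 -0.2 -0.4 -0.2 -0.3 -0.1 -0.  -0.3 -0.3 -0.1 -0.2 -0.2 -0.1 -0.1
 -0.1 -0.2 -0.2 -0.5]
['shift mm', [178.6, -208.2, 0.3], 'n', 4]
```

Emit:
play_rows(
  steps=[
    [[0.045,-0.052,0,0,0,0],[0.045,-0.052,0,0,0,0],[0.045,-0.052,0,0,0,0],[0.045,-0.052,0,0,0,0]],
  ],
  fingers=0,
  squeeze=40,
)

```text
t: 2.2
tcp_pos: [0.335, -0.3221, 0.2565]
tool_rot: [0.976, 0.219, 0.0, 0.0]
force: [1.1, 1.0, -0.4]
finger_gap: 0.142
```

```bash
python3 - <<'E'
from station import manip
from h import *
import cv2
st=manip.sense();print(st["t"],st["tcp_pos"],st["q"])
s=manip.snapshot("top");cv2.imwrite("pics/c.png",cv2.resize(s["img"][180:280,380:500,::-1],None,fx=6,fy=6,interpolation=cv2.INTER_CUBIC))
t=np.array([.40,0,.256]);print(plan(st,t));print(((R.from_quat(st["tool_rot"]).inv().apply(np.array([.45,.2,.2])-t))*1000).round(1))
E
```

```text
2.2 [ 0.33498946 -0.32210673  0.25653206] [-1.00717763e+00  3.12277719e-01  1.82144584e+00  3.94786027e-04
  1.00700216e+00  1.21391383e-01]
['shift mm', [196.5, -263.3, 0.4], 'n', 5]
[ 130.7 -159.4   55.9]
```

View pics/c.png

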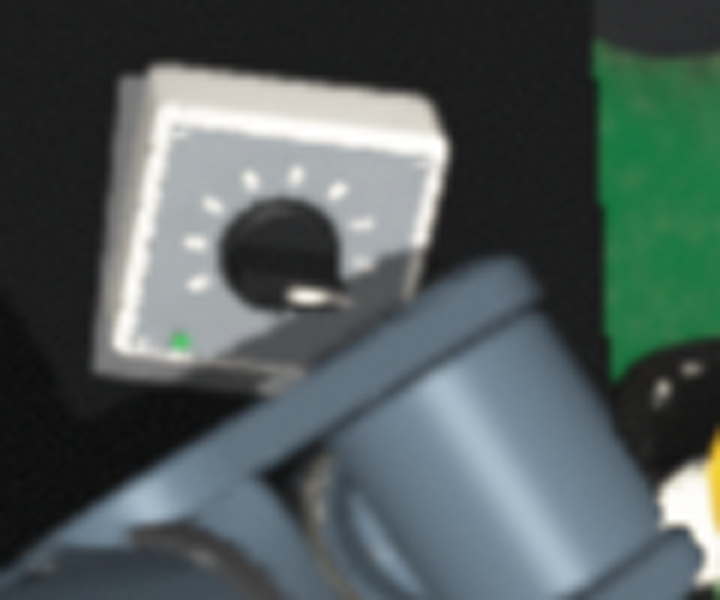

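Emit:
play_rows(
  steps=[
    [[0.037,-0.049,0,0,0,0],[0.037,-0.049,0,0,0,0],[0.037,-0.049,0,0,0,0],[0.037,-0.049,0,0,0,0],[0.037,-0.049,0,0,0,0],[0.043,-0.053,0.018,0,0,0],[0.043,-0.053,0.018,0,0,0],[0.043,-0.053,0.018,0,0,0]],
  ],
)

```text
t: 3.25
tcp_pos: [0.4406, 0.155, 0.2084]
tool_rot: [0.976, 0.22, 0.001, 0.0]
force: [0.7, 0.2, 0.5]
finger_gap: 0.002
```

```bash
python3 - <<'E'
from station import manip
from h import *
import cv2
st=manip.sense();print(st["t"],st["tcp_pos"],st["q"])
s=manip.snapshot("top");cv2.imwrite("pics/d0.png",cv2.resize(s["img"][180:280,380:500,::-1],None,fx=6,fy=6,interpolation=cv2.INTER_CUBIC))
s=manip.snapshot("wrist");cv2.imwrite("pics/d.png",s["img"][:,:,::-1])
c,si=np.cos(-.226),np.sin(-.226)
for l,(x,y) in {"lid_bl":(40,50),"lid_br":(40,-50),"lid_fl":(-40,50),"lid_fr":(-40,-50),"lid_nozzle":(0,0)}.items():
    P=[.502+(c*x-si*y)*1e-3,.2431+(si*x+c*y)*1e-3,.088]
    print(l,np.round(P,4),proj(s,P)[0].round(1),[(np.round(r["point"],1),round(r["score"],2),ray(s,r["point"],.088).round(4)) for r in manip.pinpoint(l,s)[:2]])
E
```

```text
3.25 [0.44063864 0.15495367 0.20840137] [ 9.83828682e-02  3.91286832e-01  1.87093473e+00 -3.68571564e-04
  8.77566000e-01  1.22626639e+00]
lid_bl [0.5522 0.2829 0.088 ] [206.4 -22.1] []
lid_br [0.5298 0.1854 0.088 ] [348.3 100.1] [(array([352.1, 102.9]), 0.76, array([0.5294, 0.1827, 0.088 ]))]
lid_fl [0.4742 0.3008 0.088 ] [130.4 100.8] [(array([128.8, 100.2]), 0.6, array([0.4741, 0.3017, 0.088 ]))]
lid_fr [0.4518 0.2033 0.088 ] [267.4 205.9] [(array([271.3, 208.9]), 0.72, array([0.4511, 0.2003, 0.088 ]))]
lid_nozzle [0.502  0.2431 0.088 ] [239.2 100.4] [(array([238.9, 101.2]), 0.84, array([0.5015, 0.2431, 0.088 ])), (array([272.1, 207. ]), 0.7, array([0.4524, 0.2004, 0.088 ]))]
```

View pics/d.png

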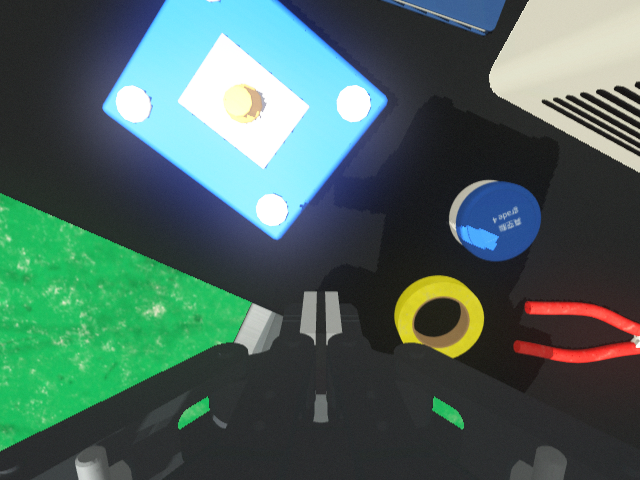

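View pics/d0.png

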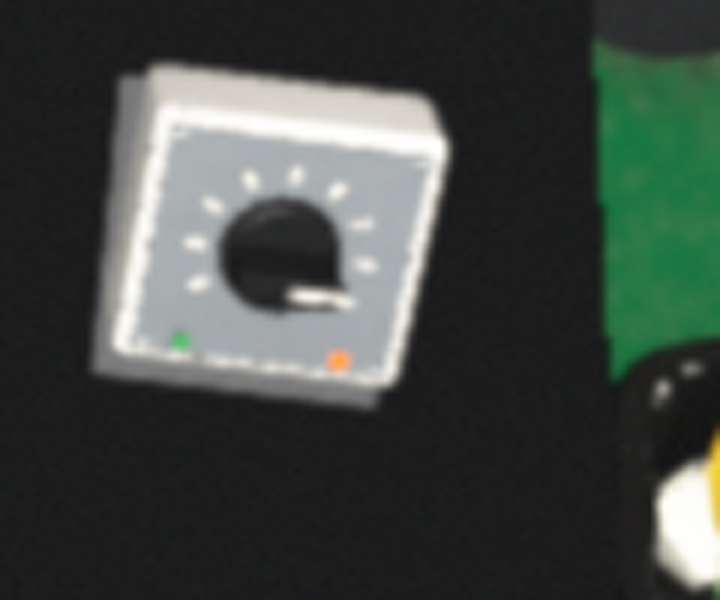

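Emit:
play_rows(
  steps=[
    [[0,0,0,0,0,0],[0,0,0,0,0,0],[0,0,0,0,0,0]],
  ],
)

```text
t: 3.98
tcp_pos: [0.4398, 0.1524, 0.2087]
tool_rot: [0.976, 0.219, 0.0, 0.0]
force: [-0.2, -0.7, -0.3]
finger_gap: -0.0
```

```bash
cat >> h.py <<'E'
PADS={"fr":(.4515,.202),"br":(.5296,.184),"fl":(.4741,.3012),"bl":(.552,.282)}
E
python3 - <<'E'
from station import manip
from h import *
st=manip.sense();print(st["t"],st["tcp_pos"])
print(plan(st,[*PADS["fr"],.120]))
Rc=R.from_quat(st["tool_rot"])
for a,b in ["fr bl".split(),"bl br".split(),"br fl".split(),"fl fr".split()]: print(a,b,(Rc.inv().apply(np.array([*PADS[b],0])-np.array([*PADS[a],0]))*1000).round(1))
E
```

```text
3.975 [0.43981622 0.15243329 0.20869527]
['shift mm', [31.7, -39.8, 88.7], 'n', 2]
fr bl [125.1 -29.4   0. ]
bl br [-62.1  79.   -0. ]
br fl [-1.000e-01 -1.297e+02 -0.000e+00]
fl fr [-62.8  80.   -0. ]
```

Emit:
play_rows(
  steps=[
    [[0.016,-0.02,0.029,0,0,0],[0.016,-0.02,0.03,0,0,0],[0,0,0.03,0,0,0],[0,0,0,0,0,0]],
  ],
)

```text
t: 4.47
tcp_pos: [0.45, 0.2027, 0.1178]
tool_rot: [0.976, 0.22, -0.003, -0.0]
force: [0.9, -0.3, 1.0]
finger_gap: 0.001
```

Emit:
play_rows(
  steps=[
    [[0,0,0.003,0,0,0],[0,0,0.003,0,0,0],[0,0,0.002,0,0,0]],
  ],
)

```text
t: 4.85
tcp_pos: [0.452, 0.2027, 0.1132]
tool_rot: [0.976, 0.22, 0.001, 0.0]
force: [-2.2, -1.3, 11.3]
finger_gap: 0.001
```

Emit:
play_rows(
  steps=[
    [[0,0,0.002,0,0,0],[0,0,0.002,0,0,0]],
  ],
)

```text
t: 5.1
tcp_pos: [0.4515, 0.2025, 0.1095]
tool_rot: [0.976, 0.22, 0.001, 0.0]
force: [-2.4, -1.9, 11.5]
finger_gap: 0.003
```

Emit:
play_rows(
  steps=[
    [[0,0,0.001,0,0,0],[0,0,0,0,0,0]],
  ],
)

```text
t: 5.35
tcp_pos: [0.4514, 0.2025, 0.1089]
tool_rot: [0.976, 0.22, 0.001, 0.0]
force: [-3.9, -2.1, 14.5]
finger_gap: 0.004
```

Emit:
play_rows(
  steps=[
    [[0,0,0.001,0,0,0],[0,0,0,0,0,0]],
  ],
)

```text
t: 5.6
tcp_pos: [0.4514, 0.2025, 0.1087]
tool_rot: [0.976, 0.22, 0.001, 0.0]
force: [-4.9, -2.5, 21.3]
finger_gap: 0.002
```

Emit:
play_rows(
  steps=[
    [[0,0,0.001,0,0,0],[0,0,0,0,0,0]],
  ],
)

```text
t: 5.85
tcp_pos: [0.4514, 0.2025, 0.1084]
tool_rot: [0.976, 0.22, 0.001, 0.0]
force: [-5.9, -2.6, 27.5]
finger_gap: 0.007
```

Emit:
play_rows(
  steps=[
    [[0,0,-0.045,0,0,0],[0.042,-0.01,0,0,0,0],[0.042,-0.01,0,0,0,0],[0.042,-0.009,0,0,0,0],[0,0,0,0,0,0]],
  ],
)

```text
t: 6.48
tcp_pos: [0.5561, 0.2846, 0.1508]
tool_rot: [0.976, 0.22, 0.003, -0.0]
force: [-0.1, -0.5, -0.2]
finger_gap: 0.001
```

```bash
python3 - <<'E'
from station import manip
from h import *
st=manip.sense();print(st["t"],st["tcp_pos"])
print(plan(st,[*PADS["bl"],.1225]))
E
```

```text
6.475 [0.55613558 0.28462113 0.15076367]
['shift mm', [-5.0, 0.6, 28.2], 'n', 1]
```

Emit:
play_rows(
  steps=[
    [[-0.003,0,0.028,0,0,0],[0,0,0,0,0,0],[0,0,0.003,0,0,0],[0,0,0.003,0,0,0],[0,0,0.002,0,0,0]],
  ],
)

```text
t: 7.1
tcp_pos: [0.5509, 0.2818, 0.1154]
tool_rot: [0.976, 0.22, 0.001, 0.0]
force: [-1.8, -2.0, 9.6]
finger_gap: -0.001
```

Emit:
play_rows(
  steps=[
    [[0,0,0.002,0,0,0],[0,0,0.002,0,0,0]],
  ],
)

```text
t: 7.35
tcp_pos: [0.5515, 0.2821, 0.1122]
tool_rot: [0.976, 0.22, 0.002, -0.0]
force: [-1.2, 0.1, 10.9]
finger_gap: -0.003
```

Emit:
play_rows(
  steps=[
    [[0,0,0.002,0,0,0],[0,0,0,0,0,0]],
  ],
)

```text
t: 7.6
tcp_pos: [0.5518, 0.2821, 0.1102]
tool_rot: [0.976, 0.22, 0.002, -0.0]
force: [-1.6, 0.0, 10.3]
finger_gap: 0.002
```

Emit:
play_rows(
  steps=[
    [[0,0,0.002,0,0,0],[0,0,0,0,0,0]],
  ],
)

```text
t: 7.85
tcp_pos: [0.552, 0.2822, 0.109]
tool_rot: [0.976, 0.22, 0.003, -0.0]
force: [-1.7, -0.1, 13.3]
finger_gap: 0.0
```

Emit:
play_rows(
  steps=[
    [[0,0,0.0015,0,0,0],[0,0,0,0,0,0]],
  ],
)

```text
t: 8.1
tcp_pos: [0.552, 0.2822, 0.1088]
tool_rot: [0.976, 0.22, 0.003, -0.0]
force: [-2.7, -2.2, 20.5]
finger_gap: 0.001
```

Emit:
play_rows(
  steps=[
    [[0,0,0.001,0,0,0],[0,0,0,0,0,0]],
  ],
)

```text
t: 8.35
tcp_pos: [0.5521, 0.2822, 0.1086]
tool_rot: [0.976, 0.22, 0.003, 0.0]
force: [-4.1, -2.1, 24.9]
finger_gap: -0.005
```

Emit:
play_rows(
  steps=[
    [[0,0,-0.032,0,0,0],[-0.031,0.0395,0,0,0,0],[-0.031,0.0395,0,0,0,0],[0,0,0,0,0,0],[0,0,0.015,0,0,0],[0,0,0.002,0,0,0],[0,0,0.002,0,0,0]],
  ],
)

```text
t: 9.22
tcp_pos: [0.5276, 0.1844, 0.1158]
tool_rot: [0.975, 0.221, -0.001, 0.0]
force: [-2.6, -2.7, 7.5]
finger_gap: 0.001
```

Emit:
play_rows(
  steps=[
    [[0,0,0.002,0,0,0],[0,0,0.002,0,0,0]],
  ],
)

```text
t: 9.48
tcp_pos: [0.5275, 0.1841, 0.1124]
tool_rot: [0.975, 0.221, -0.001, 0.001]
force: [-2.0, -3.9, 7.2]
finger_gap: 0.0
```

Emit:
play_rows(
  steps=[
    [[0,0,0.002,0,0,0],[0,0,0.002,0,0,0]],
  ],
)

```text
t: 9.72
tcp_pos: [0.5276, 0.1838, 0.1086]
tool_rot: [0.975, 0.221, -0.001, 0.001]
force: [-3.4, -4.3, 16.8]
finger_gap: 0.003
```

Emit:
play_rows(
  steps=[
    [[0,0,0.001,0,0,0],[0,0,0,0,0,0]],
  ],
)

```text
t: 9.98
tcp_pos: [0.5275, 0.1837, 0.1086]
tool_rot: [0.975, 0.221, -0.001, 0.001]
force: [-4.5, -4.2, 14.5]
finger_gap: -0.001
```

Emit:
play_rows(
  steps=[
    [[0,0,0.0015,0,0,0],[0,0,0,0,0,0]],
  ],
)

```text
t: 10.22
tcp_pos: [0.5275, 0.1837, 0.1082]
tool_rot: [0.975, 0.221, -0.001, 0.001]
force: [-4.2, -5.9, 22.7]
finger_gap: 0.0
```

Emit:
play_rows(
  steps=[
    [[0,0,-0.045,0,0,0],[0.001,-0.043,0,0,0,0],[0.001,-0.043,0,0,0,0],[0,-0.043,0,0,0,0],[0,0,0,0,0,0],[0,0,0.027,0,0,0],[0,0,0.003,0,0,0],[0,0,0.002,0,0,0]],
  ],
)

```text
t: 11.22
tcp_pos: [0.475, 0.3011, 0.1184]
tool_rot: [0.976, 0.219, -0.0, 0.0]
force: [-0.1, 0.4, 0.5]
finger_gap: -0.002
```

Emit:
play_rows(
  steps=[
    [[0,0,0.003,0,0,0],[0,0,0.002,0,0,0],[0,0,0.002,0,0,0]],
  ],
)

```text
t: 11.6
tcp_pos: [0.4749, 0.3015, 0.113]
tool_rot: [0.976, 0.219, 0.001, -0.0]
force: [-2.1, -0.0, 6.6]
finger_gap: 0.005
```

Emit:
play_rows(
  steps=[
    [[0,0,0.002,0,0,0],[0,0,0.002,0,0,0]],
  ],
)

```text
t: 11.85
tcp_pos: [0.4743, 0.3017, 0.1091]
tool_rot: [0.976, 0.219, 0.0, -0.001]
force: [-2.7, 2.0, 7.8]
finger_gap: 0.002
```

Emit:
play_rows(
  steps=[
    [[0,0,0.001,0,0,0],[0,0,0,0,0,0]],
  ],
)

```text
t: 12.1
tcp_pos: [0.4743, 0.3017, 0.1084]
tool_rot: [0.976, 0.219, 0.0, -0.001]
force: [-4.3, 1.8, 9.7]
finger_gap: 0.005
```

Emit:
play_rows(
  steps=[
    [[0,0,0.0015,0,0,0],[0,0,0,0,0,0]],
  ],
)

```text
t: 12.35
tcp_pos: [0.4742, 0.3018, 0.108]
tool_rot: [0.976, 0.219, 0.0, -0.001]
force: [-5.7, 0.8, 17.6]
finger_gap: 0.003
```

Emit:
play_rows(
  steps=[
    [[0,0,0.0015,0,0,0],[0,0,0,0,0,0]],
  ],
)

```text
t: 12.6
tcp_pos: [0.4742, 0.3018, 0.1077]
tool_rot: [0.976, 0.219, 0.001, -0.001]
force: [-7.6, 0.1, 24.4]
finger_gap: 0.003
```

Emit:
play_rows(
  steps=[
    [[0,0,-0.03,0,0,0],[-0.0315,0.04,0,0,0,0],[-0.0315,0.04,0,0,0,0],[0,0,0,0,0,0],[0,0,0.02,0,0,0],[0,0,0.003,0,0,0]],
  ],
)

```text
t: 13.35
tcp_pos: [0.4522, 0.2023, 0.1101]
tool_rot: [0.976, 0.22, -0.0, -0.0]
force: [1.3, -0.1, 0.3]
finger_gap: -0.003
```

Emit:
play_rows(
  steps=[
    [[0,0,0.002,0,0,0],[0,0,0.002,0,0,0]],
  ],
)

```text
t: 13.6
tcp_pos: [0.4524, 0.2025, 0.108]
tool_rot: [0.975, 0.22, 0.001, 0.0]
force: [-4.1, -1.6, 23.1]
finger_gap: -0.0
```

Emit:
play_rows(
  steps=[
    [[0,0,0.002,0,0,0],[0,0,0.001,0,0,0],[0,0,0,0,0,0]],
  ],
)

```text
t: 13.98
tcp_pos: [0.4523, 0.2025, 0.1076]
tool_rot: [0.975, 0.22, 0.002, 0.0]
force: [-6.4, -2.6, 32.4]
finger_gap: -0.001
```

fr is home. Re-check bl, then br and fl.

Emit:
play_rows(
  steps=[
    [[0,0,-0.045,0,0,0],[0.041,-0.01,0,0,0,0],[0.041,-0.01,0,0,0,0],[0.042,-0.009,0,0,0,0],[0,0,0,0,0,0],[0,0,0.033,0,0,0],[0,0,0.003,0,0,0]],
  ],
)

```text
t: 14.85
tcp_pos: [0.5487, 0.2806, 0.1106]
tool_rot: [0.976, 0.22, -0.003, 0.0]
force: [-0.6, -0.3, -0.3]
finger_gap: -0.0
```

Emit:
play_rows(
  steps=[
    [[0,0,0.003,0,0,0],[0,0,0.002,0,0,0]],
  ],
)

```text
t: 15.1
tcp_pos: [0.5518, 0.2813, 0.1086]
tool_rot: [0.976, 0.22, 0.001, -0.0]
force: [-1.9, -0.6, 7.4]
finger_gap: 0.001
```

Emit:
play_rows(
  steps=[
    [[0,0,0.002,0,0,0],[0,0,0,0,0,0]],
  ],
)

```text
t: 15.35
tcp_pos: [0.5519, 0.2813, 0.1083]
tool_rot: [0.976, 0.22, 0.001, 0.0]
force: [-3.4, -2.1, 10.0]
finger_gap: 0.001
```

Emit:
play_rows(
  steps=[
    [[0,0,0.002,0,0,0],[0,0,0,0,0,0]],
  ],
)

```text
t: 15.6
tcp_pos: [0.552, 0.2814, 0.108]
tool_rot: [0.976, 0.22, 0.001, 0.0]
force: [-4.6, -1.7, 19.7]
finger_gap: 0.002
```

Emit:
play_rows(
  steps=[
    [[0,0,0.001,0,0,0],[0,0,0,0,0,0]],
  ],
)

```text
t: 15.85
tcp_pos: [0.552, 0.2814, 0.1078]
tool_rot: [0.976, 0.22, 0.001, 0.0]
force: [-7.1, -3.6, 23.8]
finger_gap: -0.005
```

Emit:
play_rows(
  steps=[
    [[0,0,-0.03,0,0,0],[-0.031,0.0395,0,0,0,0],[-0.03,0.0395,0,0,0,0],[0,0,0,0,0,0],[0,0,0.02,0,0,0],[0,0,0.004,0,0,0]],
  ],
)

```text
t: 16.6
tcp_pos: [0.5303, 0.1842, 0.1084]
tool_rot: [0.976, 0.22, -0.0, -0.0]
force: [-3.9, -2.5, 15.4]
finger_gap: -0.001
```

Emit:
play_rows(
  steps=[
    [[0,0,0.002,0,0,0],[0,0,0.001,0,0,0]],
  ],
)

```text
t: 16.85
tcp_pos: [0.5303, 0.1842, 0.1081]
tool_rot: [0.975, 0.22, 0.0, 0.0]
force: [-5.2, -3.7, 19.7]
finger_gap: -0.002
```

Emit:
play_rows(
  steps=[
    [[0,0,0.001,0,0,0],[0,0,0.001,0,0,0]],
  ],
)

```text
t: 17.1
tcp_pos: [0.5304, 0.1841, 0.1077]
tool_rot: [0.975, 0.22, 0.0, 0.001]
force: [-6.6, -4.4, 30.0]
finger_gap: 0.001
```

Emit:
play_rows(
  steps=[
    [[0,0,-0.045,0,0,0],[0,-0.043,0,0,0,0],[0,-0.043,0,0,0,0],[0,-0.043,0,0,0,0],[0,0,0,0,0,0],[0,0,0.034,0,0,0],[0,0,0.003,0,0,0]],
  ],
)

```text
t: 17.98
tcp_pos: [0.474, 0.2998, 0.1102]
tool_rot: [0.976, 0.22, -0.002, 0.0]
force: [0.1, -1.0, 0.2]
finger_gap: -0.002
```

Emit:
play_rows(
  steps=[
    [[0,0,0.003,0,0,0],[0,0,0.002,0,0,0]],
  ],
)

```text
t: 18.23
tcp_pos: [0.4757, 0.3003, 0.1082]
tool_rot: [0.976, 0.219, 0.001, -0.0]
force: [-2.3, -1.9, 15.6]
finger_gap: -0.003
```

Emit:
play_rows(
  steps=[
    [[0,0,0.002,0,0,0],[0,0,0.001,0,0,0],[0,0,0,0,0,0]],
  ],
)

```text
t: 18.6
tcp_pos: [0.4756, 0.3003, 0.1079]
tool_rot: [0.976, 0.219, 0.001, -0.0]
force: [-5.6, -1.3, 23.3]
finger_gap: 0.003
```

Emit:
play_rows(
  steps=[
    [[0,0,-0.06,0,0,0],[0,0,-0.06,0,0,0],[-0.043,0.053,-0.02,0,0,0],[-0.043,0.053,0,0,0,0]],
  ],
)

```text
t: 19.1
tcp_pos: [0.4477, 0.1806, 0.2443]
tool_rot: [0.975, 0.221, 0.004, 0.0]
force: [1.3, -0.2, -0.3]
finger_gap: 0.001
```

```bash
python3 - <<'E'
from station import manip
from h import *
import cv2
st=manip.sense();print(st["t"],st["tcp_pos"],st["q"])
s=manip.snapshot("side");t=manip.snapshot("top");w=manip.snapshot("wrist")
f=lambda s,x,y,dx=50,dy=37:cv2.resize(s["img"][y-dy:y+dy,x-dx:x+dx,::-1],(400,300),interpolation=cv2.INTER_CUBIC)
cv2.imwrite("pics/e.png",np.vstack([np.hstack([f(s,432,235),f(s,200,305)]),np.hstack([f(t,200,215),f(t,427,222)])]))
cv2.imwrite("pics/e_w.png",w["img"][:,:,::-1])
for l in ["selector_tip","selector_grip","control_unit"]:
    for n,c in(("side",s),("top",t)): print(l,n,[(np.round(r["point"],1),round(r["score"],2)) for r in manip.pinpoint(l,c)[:2]])
E
```

```text
19.1 [0.44767314 0.18055319 0.24426701] [ 1.51568167e-01  3.51750441e-01  1.79956822e+00 -4.87974996e-04
  9.81952565e-01  1.27773797e+00]
selector_tip side [(array([180.2, 279.6]), 0.6)]
selector_tip top [(array([437. , 228.1]), 0.72)]
selector_grip side [(array([194.3, 278.4]), 0.85), (array([425.3, 243.6]), 0.66)]
selector_grip top [(array([430.2, 227.8]), 0.74)]
control_unit side [(array([202.4, 312.7]), 0.94), (array([426.1, 243.6]), 0.31)]
control_unit top [(array([418.4, 221.1]), 0.85)]
```

View pics/e.png

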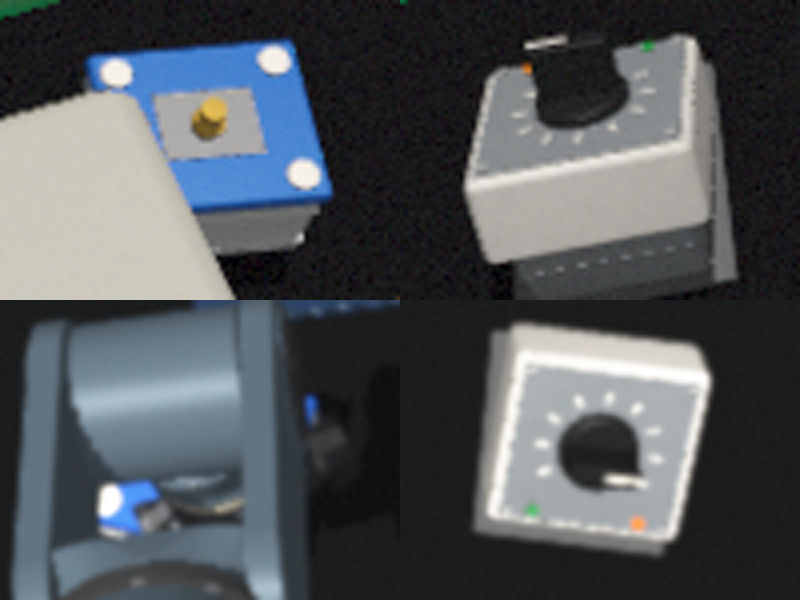

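View pics/e_w.png

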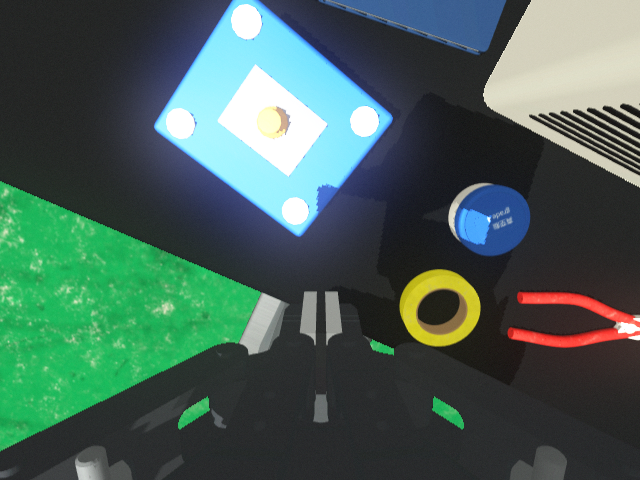

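```bash
cat > fit.py <<'E'
from station import manip
from h import *
n0=np.array([-.5736,0,.8192]); up0=np.array([.8192,0,.5736]); left0=np.array([0,1,0])
def pts(v):
    x,y,yaw,r,th=v
    Rz=R.from_euler("z",yaw)
    o=np.array([-.017,0,.088])
    P=[o+r*(np.cos(a)*up0+np.sin(a)*left0) for a in np.deg2rad(120-30*np.arange(9))]
    a=np.deg2rad(120)-th
    P.append(o+.042*n0+.023*(np.cos(a)*up0+np.sin(a)*left0)); P.append(o)
    return Rz.apply(P)+[x,y,0]
if __name__=="__main__":
    S=manip.snapshot("side");T=manip.snapshot("top")
    tt=[(543,472),(542,443),(553,418),(578,400),(610,398),(636,408),(656,430),(657,458)]
    ts=[(641,75),(648,92),(638,110),(613,126),(577,138),(548,139),(524,133),(520,113)]
    TT=np.array([(377+(a-400)/4,185+(b-300)/4.054) for a,b in tt+[(648,484)]])
    TS=np.array([(150+(a-400)/4,268+b/4.054) for a,b in ts+[(525,45)]])
    idx=list(range(8))+[9]
    def res(v):
        P=pts(v)[idx]; return np.concatenate([(proj(T,P)-TT).ravel(),(proj(S,P)-TS).ravel()])
    r=least_squares(res,[.48,-.34,0,.036,3.8],x_scale=[.01,.01,.1,.01,.1])
    print(r.x.round(4),"click",r.x[4]/.5236); print(r.fun.reshape(-1,2).round(1).tolist()); print("axis on panel",pts(r.x)[-1])
E
python3 fit.py
```

```text
[ 0.5072 -0.352  -0.1125  0.0372  3.7356] click 7.13437443703255
[[0.4, -0.9], [-0.0, -0.5], [0.4, -0.6], [0.3, -0.4], [-0.2, -0.8], [0.1, -0.7], [-0.7, -0.7], [-0.4, -0.9], [-1.6, -0.6], [-0.3, -0.8], [-0.3, -1.1], [-0.3, -0.8], [-0.4, -0.3], [0.1, -0.4], [-0.8, -0.3], [-0.3, -1.0], [-0.7, -0.1], [-0.3, -0.4]]
axis on panel [ 0.49029284 -0.35009867  0.088     ]
```

```bash
cat >> fit.py <<'E'
V=[.5072,-.352,-.1125,.0372,3.7356]
def target(th,flip,h=.038,v=V):
    """tool pose over selector angle th; h tcp height over panel"""
    Rz=R.from_euler("z",v[2]); n=Rz.apply(n0); up=Rz.apply(up0); left=Rz.apply(left0)
    a=np.deg2rad(120)-th
    w=np.cos(a)*up+np.sin(a)*left
    z=-n; x=w*(-1 if flip else 1); y=np.cross(z,x)
    return pts(v)[-1]+n*h, R.from_matrix(np.c_[x,y,z])
E
python3 - <<'E'
from fit import *
st=manip.sense();q=st["q"]
m=R.from_euler("z",q[0])*R.from_euler("y",q[1]+q[2])*R.from_euler("z",q[3])*R.from_euler("y",q[4])*R.from_euler("z",q[5]+np.pi/2)
print("model err deg",(m.inv()*R.from_quat(st["tool_rot"])).magnitude()*57.3)
for flip in (0,1):
  p,Rt=target(V[4],flip); print(flip,p.round(3),Rt.as_matrix().round(2).tolist())
  for q1 in(-.95,-.75):
    for b in (1.9,2.3):
      M=(R.from_euler("y",-b)*R.from_euler("z",-q1)*Rt)
      e=M.as_euler("ZYZ"); print(q1,b,(e-[0,0,np.pi/2]).round(2))
E
```

```text
model err deg 1.8638785530817963e-14
0 [ 0.469 -0.348  0.119] [[-0.17, -0.8, 0.57], [-0.98, 0.16, -0.06], [-0.04, -0.57, -0.82]]
-0.95 1.9 [ 0.58  0.89 -4.2 ]
-0.95 2.3 [ 0.88  0.59 -4.59]
-0.75 1.9 [ 0.5   0.79 -3.98]
-0.75 2.3 [ 0.84  0.47 -4.4 ]
1 [ 0.469 -0.348  0.119] [[0.17, 0.8, 0.57], [0.98, -0.16, -0.06], [0.04, 0.57, -0.82]]
-0.95 1.9 [ 0.58  0.89 -1.06]
-0.95 2.3 [ 0.88  0.59 -1.45]
-0.75 1.9 [ 0.5   0.79 -0.84]
-0.75 2.3 [ 0.84  0.47 -1.26]
```

```bash
python3 - <<'E'
from fit import *
st=manip.sense();p,Rt=target(V[4],0,.15);print(p)
print(plan(st,[.40,0,.27])); 
Rc=R.from_quat(st["tool_rot"])
print(Rc.inv().apply(np.array([.385,-.30,.27])-[.40,0,.27]))
print((Rc.inv()*Rt).as_rotvec(degrees=True))
E
```

```text
[ 0.40481136 -0.34043244  0.21088   ]
['shift mm', [-120.0, 144.7, -29.1], 'n', 3]
[-1.42522699e-01  2.64409303e-01 -2.92800958e-05]
[ 22.14389257  36.77464094 121.2582256 ]
```

Emit:
play_rows(
  steps=[
    [[-0.03,0.036,-0.007,0,0,0],[-0.03,0.036,-0.007,0,0,0],[-0.03,0.036,-0.007,0,0,0],[-0.03,0.036,-0.007,0,0,0],[-0.024,0.044,0,0,0,0],[-0.024,0.044,0,0,0,0],[-0.024,0.044,0,0,0,0],[-0.024,0.044,0,0,0,0],[-0.024,0.044,0,0,0,0],[-0.024,0.044,0,0,0,0]],
  ],
)

```text
t: 20.9
tcp_pos: [0.3825, -0.3019, 0.2689]
tool_rot: [0.976, 0.22, 0.0, -0.0]
force: [0.7, -0.4, 0.3]
finger_gap: -0.001
```

Emit:
play_rows(
  steps=[
    [[0,0,0,1.85,3.06,10.1],[0,0,0,1.85,3.06,10.1],[0,0,0,1.85,3.06,10.1],[0,0,0,1.85,3.06,10.1],[0,0,0,1.85,3.06,10.1],[0,0,0,1.85,3.06,10.1]],
  ],
  fingers=1,
)

```text
t: 21.65
tcp_pos: [0.3828, -0.3005, 0.2689]
tool_rot: [0.935, -0.306, 0.129, -0.124]
force: [0.4, 0.2, -0.5]
finger_gap: 0.999
```

```bash
python3 - <<'E'
from fit import *
st=manip.sense();p,Rt=target(V[4],0,.15);print(st["t"],st["tcp_pos"],st["q"].round(3))
print(plan(st,p,Rt)); 
E
```

```text
21.65 [ 0.38281193 -0.30049491  0.26889337] [-1.103  0.304  1.853  0.425  1.02   0.868]
['shift mm', [31.7, 37.4, 55.2], 'n', 2, 'rotvec deg', [11.03, 18.32, 60.28]]
```

Emit:
play_rows(
  steps=[
    [[0,0,0,1.84,3.05,10.05],[0,0,0,1.84,3.05,10.05],[0,0,0,1.84,3.05,10.05],[0,0,0,1.84,3.05,10.05],[0,0,0,1.84,3.05,10.05],[0,0,0,1.84,3.05,10.05],[0,0,0,0,0,0]],
  ],
)

```text
t: 22.52
tcp_pos: [0.3823, -0.2991, 0.2686]
tool_rot: [-0.613, 0.731, -0.216, 0.208]
force: [0.5, -0.2, 0.3]
finger_gap: 0.995
```

```bash
python3 - <<'E'
from fit import *
st=manip.sense();p,Rt=target(V[4],0,.15);print(st["t"],st["tcp_pos"],st["q"].round(3))
print(plan(st,p,Rt)); 
E
```

```text
22.525 [ 0.38227562 -0.29912093  0.26864236] [-1.204  0.243  2.091  0.891  0.714  1.446]
['shift mm', [39.4, 8.4, 62.7], 'n', 2, 'rotvec deg', [0.11, 0.21, 0.38]]
```

Emit:
play_rows(
  steps=[
    [[0.02,0.004,0.031,0,0,0],[0.02,0.004,0.031,0,0,0],[0,0,0,0,0,0]],
  ],
)

```text
t: 22.9
tcp_pos: [0.4053, -0.3437, 0.2105]
tool_rot: [-0.613, 0.731, -0.216, 0.208]
force: [0.4, 0.0, 0.5]
finger_gap: 0.998
```

```bash
python3 - <<'E'
from fit import *
import cv2
st=manip.sense();p,Rt=target(V[4],0,.15);print(st["t"],st["tcp_pos"],st["q"].round(3),plan(st,p,Rt))
w=manip.snapshot("wrist")
uv=proj(w,pts(V)).round(1);print(uv.tolist())
for l in ["selector_tip","selector_grip"]: print(l,[(np.round(r["point"],1),round(r["score"],2)) for r in manip.pinpoint(l,w)[:2]])
gp=target(V[4],0,.032)[0]; print("grip pred",proj(w,gp))
im=w["img"][:,:,::-1].copy(); cv2.imwrite("pics/f.png",im)
for u in uv: cv2.circle(im,tuple(int(i) for i in u),2,(255,0,255),-1)
cv2.imwrite("pics/f2.png",im)
E
```

```text
22.9 [ 0.40527264 -0.34370255  0.21052924] [-1.19   0.423  2.043  1.029  0.631  1.283] ['shift mm', [-3.2, 0.7, -0.7], 'n', 1, 'rotvec deg', [0.13, 0.21, 0.35]]
[[347.9, 281.7], [323.6, 289.4], [298.6, 284.8], [278.9, 268.8], [269.7, 245.3], [274.0, 220.0], [291.3, 199.9], [317.0, 191.2], [343.8, 196.5], [320.9, 223.7], [320.4, 242.1]]
selector_tip [(array([319.8, 223.9]), 0.89)]
selector_grip [(array([320.5, 253.6]), 0.68)]
grip pred [[320.59754093 255.01138039]]
```

View pics/f2.png

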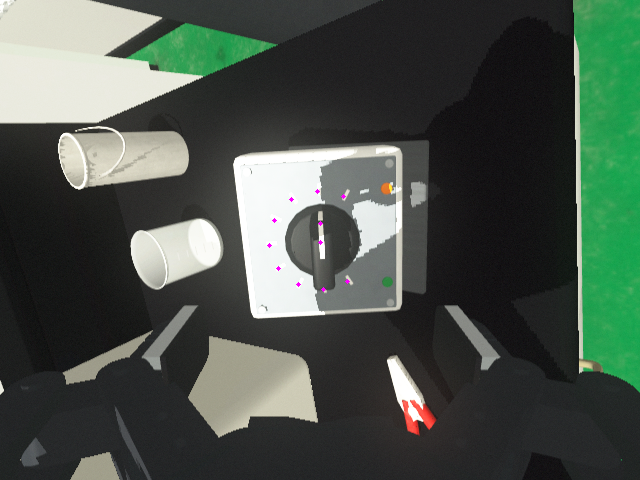

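Emit:
play_rows(
  steps=[
    [[-0.003,0.001,0.037,0,0,0.4],[0,0,0.037,0,0,0],[0,0,0.025,0,0,0],[0,0,0.011,0,0,0],[0,0,0,0,0,0]],
  ],
)

```text
t: 23.68
tcp_pos: [0.4671, -0.346, 0.1221]
tool_rot: [-0.61, 0.733, -0.216, 0.209]
force: [0.2, 0.0, 0.5]
finger_gap: 1.001
```

```bash
python3 - <<'E'
from fit import *
import cv2
st=manip.sense();p,Rt=target(V[4],0,.038);print(st["t"],st["tcp_pos"],st["q"].round(3),plan(st,p,Rt),st["force"])
w=manip.snapshot("wrist")
cv2.imwrite("pics/g.png",w["img"][:,:,::-1])
E
```

```text
23.675 [ 0.46709777 -0.34595346  0.1221055 ] [-1.059  0.646  2.     1.369  0.496  1.021] ['shift mm', [1.5, 0.2, 3.4], 'n', 1, 'rotvec deg', [0.02, 0.1, -0.07]] [0.1548016  0.00502108 0.49830809]
```

View pics/g.png

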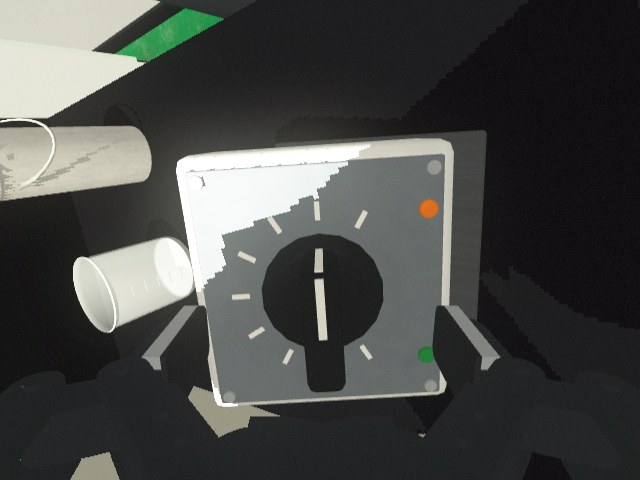

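Emit:
play_rows(
  steps=[
    [[0.001,0,0.003,0,0,0],[0,0,0,0,0,0],[0,0,0,0,0,0],[0,0,0,0,0,0],[0,0,0,0,0,0],[0,0,0,0,0,0]],
  ],
  fingers=0,
  squeeze=60,
)

```text
t: 24.48
tcp_pos: [0.4681, -0.3471, 0.1192]
tool_rot: [-0.61, 0.734, -0.216, 0.209]
force: [-8.0, 0.4, 7.6]
finger_gap: 0.155
```

```bash
python3 - <<'E'
from fit import *
st=manip.sense();p,Rt=target(V[4],0,.038);print(st["t"],st["tcp_pos"],st["q"].round(3),plan(st,p,Rt),st["force"],st["ft_torque"])
E
```

```text
24.475 [ 0.46806182 -0.34714124  0.11916521] [-1.058  0.653  1.997  1.375  0.494  1.015] ['shift mm', [0.4, -0.5, 0.4], 'n', 1, 'rotvec deg', [0.07, 0.09, -0.1]] [-8.03936035  0.44547595  7.57111993] [0.03277839 0.59115992 0.24757134]
```

Emit:
play_rows(
  steps=[
    [[0,0,-0.001,0,0,-5],[0,0,0,0,0,-8],[0,0,0,0,0,-8],[0,0,0,0,0,-8],[0,0,0,0,0,-8],[0,0,0,0,0,-8]],
  ],
)

```text
t: 25.22
tcp_pos: [0.4672, -0.3473, 0.1187]
tool_rot: [0.844, -0.444, 0.279, -0.109]
force: [0.0, -0.3, -4.6]
finger_gap: 0.151
```

```bash
cat > chk.py <<'E'
from fit import *
import cv2,sys
st=manip.sense();p,Rt=target(0,0,.038)
print(st["t"],st["tcp_pos"].round(4),st["q"].round(3),"F",st["force"].round(1),"M",st["ft_torque"].round(2),"gap",st["finger_gap"])
d=plan(st,p,Rt);print(d)
# tool angle as selector angle about the panel normal
Rz=R.from_euler("z",V[2]);up=Rz.apply(up0);left=Rz.apply(left0);x=R.from_quat(st["tool_rot"]).apply([1,0,0])
print("tool as selector deg",(120-np.degrees(np.arctan2(x@left,x@up)))%360, "axial F",st["force"]@Rz.apply(n0))
if len(sys.argv)>1:
    w=manip.snapshot("wrist");cv2.imwrite(f"pics/{sys.argv[1]}.png",w["img"][:,:,::-1])
E
python3 chk.py h
```

```text
25.225 [ 0.4672 -0.3473  0.1187] [-1.058  0.654  1.998  1.374  0.493  0.229] F [ 0.  -0.3 -4.6] M [ 0.2   0.86 -0.32] gap 0.1511840289595429
['shift mm', [1.1, -0.9, 0.4], 'n', 1, 'rotvec deg', [-0.24, 0.16, -169.07]]
tool as selector deg 169.06489174208855 axial F -3.805720758578431
```

View pics/h.png

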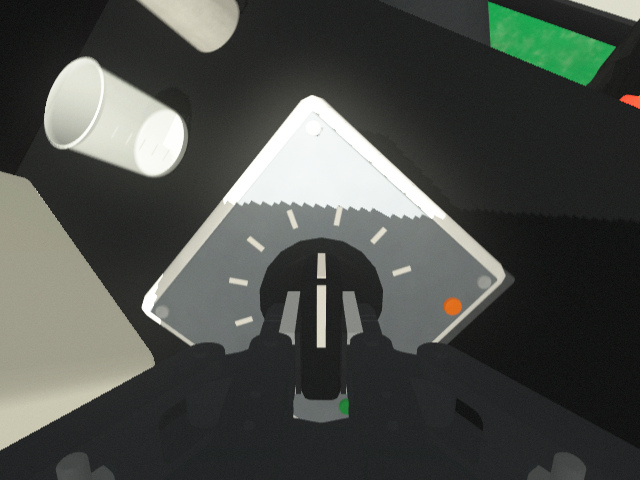

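Emit:
play_rows(
  steps=[
    [[0,0,0,0,0,-8],[0,0,0,0,0,-8],[0,0,0,0,0,-8],[0,0,0,0,0,-8],[0,0,0,0,0,-8],[0,0,0,0,0,-8],[0,0,0,0,0,-8],[0,0,0,0,0,-8],[0,0,0,0,0,-8],[0,0,0,0,0,-8]],
  ],
)

```text
t: 26.52
tcp_pos: [0.4668, -0.349, 0.1186]
tool_rot: [0.933, 0.202, 0.282, 0.097]
force: [-2.3, -2.5, -5.3]
finger_gap: 0.154
```

Emit:
play_rows(
  steps=[
    [[0,0,0,0,0,-8],[0,0,0,0,0,-8],[0,0,0,0,0,-8],[0,0,0,0,0,-8],[0,0,0,0,0,-8],[0,0,0,0,0,-8],[0,0,0,0,0,-8],[0,0,0,0,0,-8],[0,0,0,0,0,-8]],
  ],
)

```text
t: 27.65
tcp_pos: [0.4679, -0.3499, 0.1194]
tool_rot: [0.636, 0.711, 0.172, 0.246]
force: [-2.9, -2.0, -1.9]
finger_gap: 0.151
```

```bash
python3 chk.py
```

```text
27.65 [ 0.4679 -0.3499  0.1194] [-1.059  0.653  1.995  1.375  0.491 -2.422] F [-2.9 -2.  -1.9] M [-0.37  0.81 -0.57] gap 0.15075913516083553
['shift mm', [2.2, 0.7, 0.5], 'n', 1, 'rotvec deg', [-0.15, 0.15, -17.15]]
tool as selector deg 17.147087532512856 axial F -0.013301022132456422
```

Emit:
play_rows(
  steps=[
    [[0,0,0,0,0,-5],[0,0,0,0,0,-5],[0,0,0,0,0,-4],[0,0,0,0,0,0]],
  ],
)

```text
t: 28.15
tcp_pos: [0.4682, -0.3498, 0.1196]
tool_rot: [0.546, 0.782, 0.142, 0.265]
force: [8.5, -5.8, -10.2]
finger_gap: 0.151
```

```bash
python3 chk.py i
```

```text
28.15 [ 0.4682 -0.3498  0.1196] [-1.059  0.653  1.994  1.374  0.492 -2.663] F [  8.5  -5.8 -10.2] M [-1.05  0.31 -0.43] gap 0.15148687769409608
['shift mm', [2.0, 0.8, 0.5], 'n', 1, 'rotvec deg', [-0.12, 0.11, -3.27]]
tool as selector deg 3.269579371790371 axial F -13.587175395217791
```

View pics/i.png

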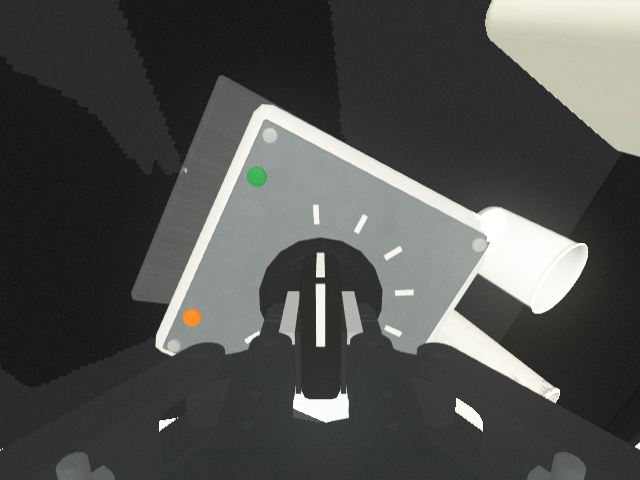

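Emit:
play_rows(
  steps=[
    [[0,0,0,0,0,-2],[0,0,0,0,0,-2],[0,0,0,0,0,0]],
  ],
)

```text
t: 28.58
tcp_pos: [0.4682, -0.3497, 0.1197]
tool_rot: [0.519, 0.8, 0.133, 0.27]
force: [3.9, -4.2, -6.3]
finger_gap: 0.154
```

```bash
python3 chk.py
```

```text
28.575 [ 0.4682 -0.3497  0.1197] [-1.059  0.653  1.994  1.375  0.492 -2.732] F [ 3.9 -4.2 -6.3] M [-0.78  0.42 -0.67] gap 0.1538275683696702
['shift mm', [1.9, 0.9, 0.5], 'n', 1, 'rotvec deg', [-0.11, 0.12, 0.59]]
tool as selector deg 359.4058658298933 axial F -7.682985341370931
```

Emit:
play_rows(
  steps=[
    [[0,0,0,0,0,-2],[0,0,0,0,0,0]],
  ],
)

```text
t: 28.82
tcp_pos: [0.4682, -0.3497, 0.1197]
tool_rot: [0.506, 0.809, 0.128, 0.272]
force: [2.5, -4.6, -6.6]
finger_gap: 0.154
```

```bash
python3 chk.py
```

```text
28.825 [ 0.4682 -0.3497  0.1197] [-1.059  0.653  1.994  1.376  0.492 -2.766] F [ 2.5 -4.6 -6.6] M [-0.63  0.4  -0.94] gap 0.15395062699405326
['shift mm', [1.9, 1.0, 0.5], 'n', 1, 'rotvec deg', [-0.1, 0.14, 2.47]]
tool as selector deg 357.52987271276976 axial F -7.122468669968758
```

Emit:
play_rows(
  steps=[
    [[0,0,0,0,0,8],[0,0,0,0,0,8],[0,0,0,0,0,8],[0,0,0,0,0,8],[0,0,0,0,0,8],[0,0,0,0,0,8],[0,0,0,0,0,8],[0,0,0,0,0,8],[0,0,0,0,0,8],[0,0,0,0,0,8]],
  ],
)

```text
t: 30.08
tcp_pos: [0.4669, -0.3492, 0.1186]
tool_rot: [0.908, 0.294, 0.271, 0.125]
force: [5.2, -5.5, -10.8]
finger_gap: 0.153
```

Emit:
play_rows(
  steps=[
    [[0,0,0,0,0,8],[0,0,0,0,0,8],[0,0,0,0,0,8],[0,0,0,0,0,8],[0,0,0,0,0,7.5],[0,0,0,0,0,3],[0,0,0,0,0,0]],
  ],
)

```text
t: 30.95
tcp_pos: [0.4667, -0.3482, 0.1185]
tool_rot: [0.953, -0.052, 0.298, 0.018]
force: [-0.7, -5.0, -10.9]
finger_gap: 0.151
```

```bash
python3 chk.py j
```

```text
30.95 [ 0.4667 -0.3482  0.1185] [-1.059  0.654  1.997  1.373  0.491 -0.63 ] F [ -0.7  -5.  -10.9] M [-0.52  1.64 -0.56] gap 0.15102582238761564
['shift mm', [1.9, -0.8, 0.5], 'n', 1, 'rotvec deg', [-0.24, 0.21, -119.83]]
tool as selector deg 119.82880338064119 axial F -8.8286112370283
```

View pics/j.png

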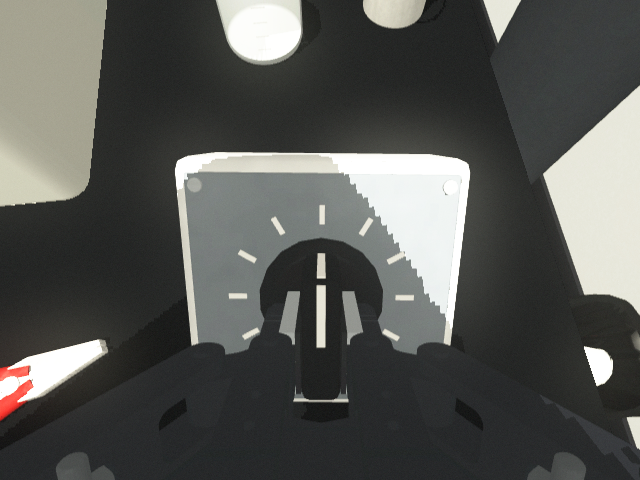

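Pointer is on the top tick (column 321), straight up-slope. Releasing and backing out.

Emit:
play_rows(
  steps=[
    [[0,0,0,0,0,0],[0,0,0,0,0,0],[0,0,0,0,0,0],[0,0,0,0,0,0],[0,0,-0.02,0,0,0],[0,0,-0.04,0,0,0],[0,0,-0.04,0,0,0],[0,0,0,0,0,0]],
  ],
  fingers=1,
)

```text
t: 32.0
tcp_pos: [0.4105, -0.3417, 0.2039]
tool_rot: [0.952, -0.051, 0.301, 0.019]
force: [0.4, 0.4, -0.7]
finger_gap: 1.002
```

```bash
python3 chk.py k; python3 - <<'E'
from fit import *
import cv2
s=manip.snapshot("side");t=manip.snapshot("top")
f=lambda s,x,y,dx=50,dy=37:cv2.resize(s["img"][y-dy:y+dy,x-dx:x+dx,::-1],(400,300),interpolation=cv2.INTER_CUBIC)
cv2.imwrite("pics/l.png",np.vstack([np.hstack([f(s,432,235),f(s,200,305)]),np.hstack([f(t,200,215),f(t,300,235)])]))
w=manip.snapshot("wrist")
print("pred click4",proj(w,pts([*V[:4],4*.5236])[[9,4]]),[(r["point"],r["score"]) for r in manip.pinpoint("selector_tip",w)[:2]])
E
```

```text
32.0 [ 0.4105 -0.3417  0.2039] [-1.175  0.438  2.05   1.071  0.608 -0.392] F [ 0.4  0.4 -0.7] M [-0.    0.3   0.01] gap 1.0019168493928436
['shift mm', [-0.9, -0.8, 103.0], 'n', 2, 'rotvec deg', [0.16, 0.06, -119.6]]
tool as selector deg 119.59855356955148 axial F -0.7802400490897111
pred click4 [[319.72203903 220.17429852]
 [319.99974713 186.6568743 ]] [([321.1, 225.0], 0.58)]
```

View pics/k.png

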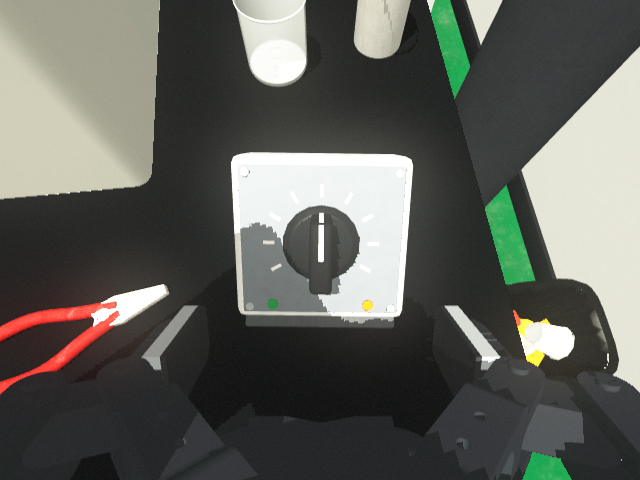

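View pics/l.png

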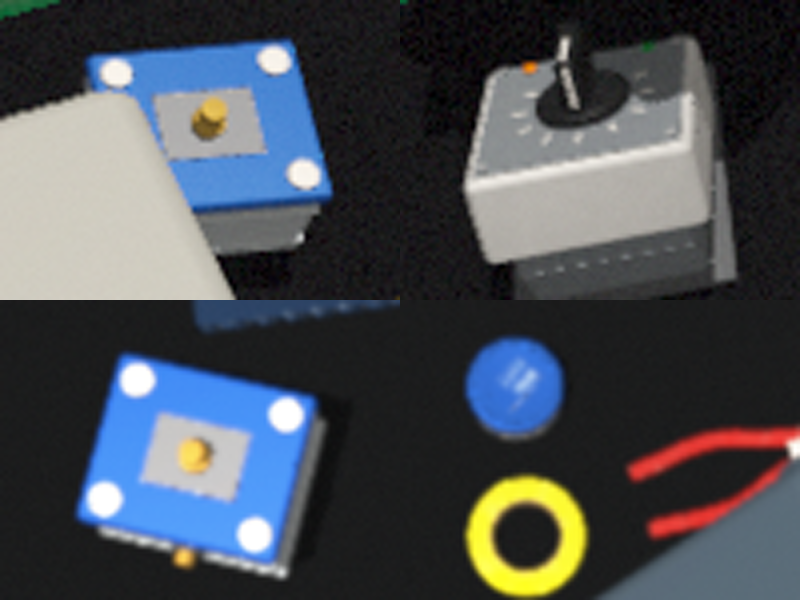

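```bash
python3 -c "
from station import manip
print(manip.sense()['t'],manip.sign_off())"
```

```text
the job is handed in; nothing more can be done
32.25 None
```

I pressed the lid home at all four corners, then turned the selector back to its end stop and set it four clicks clockwise. The job was handed in at 32.25 s, with the gripper open and clear of everything.

**Lid:** I pressed the corners in two rounds. In the second round each one met a hard stop with the fingertips at about 83 mm by the arm's own reading. That is 1 mm below the stated 84 mm but within the calibration. Forces reached 23 to 32 N with almost no further sinking. The last pictures show the lid down and level. I did not press front-right again after the final presses on the other three corners. In the side camera's view the back-right pad was hidden behind the large cabinet.

**Selector:** It started at about click 7.1. I turned it anticlockwise until the twisting resistance rose at about -2.5 degrees, just past click 0, then back clockwise to 119.8 degrees by the tool reading. After I let go, the wrist picture shows the white line pointing at the top tick, click 4. The network placed the pointer tip about 5 pixels from where click 4 should put it, and that offset was almost all along the wing.

**Other things:** Tape roll, grease tin and pliers looked unmoved in the pictures. No force I read went above about 35 N.

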